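# Hook a shelf bracket into the slotted upright and lock it

### The arm

A 7-joint arm with a two-finger parallel gripper is mounted at the origin on a cart in front of the work surface, level with it; the furniture and walls round the work are solid. World frame = base frame: x ahead of the robot, y to its left, z up, the work surface at z = 0. Lengths are in m, angles in rad, forces in N, time in s.
With the tool pointing down it reaches from about 0.35 to 0.775 m from the base axis. Payload 3.1 kg.
Tool frame: the origin (TCP) lies at the very end of the fingers, on their centre line; the grasp point (between the pads) lies 19 mm behind it; z points along the fingers, y is the line along which they close (so a half turn about z gives the same grasp; the last joint's range is limited). The gripper opens to 85 mm and grips with 20 to 120 N. Pads are 22 mm wide; open, the fingers measure 114 mm over their backs; the gripper's body (76 mm by 85 mm) begins 54 mm behind the grasp point. The pads swing forward as they close: fully open they stand 13 mm farther back than shut.
Start: joints at [-1.323, 0.311, 0.014, 1.512, -0.004, 1.319, -0.027], TCP at [0.157, 0.527, 0.231] pointing down, gripper open.
Joint ranges: [-2.7, 2.7], [-0.3, 1.91], [-1.27, 1.3], [0.12, 2.57], [-1.44, 4.58], [0.2, 2.03], [-3.05, 3.05]. Speed limits (rad/s): [2.79, 2.79, 3.14, 3.14, 3.14, 3.14, 3.14].

### API

Orientations are given as a 3x3 rotation matrix whose columns are the frame's x, y, z axes.
In Python, from rig import bot gives the robot as it stands. The module is installed in compiled form; this text tells all that it offers.
- The arm moves only by the shell command python3 -m handwheel 'ROWS' [FORCE]. ROWS is JSON, a list of rows, each an object of numbers: "dx", "dy", "dz": the shift along the world's x, y, z in units of 20 cm (1.0 is 20 cm); "yaw": the turn about the world's z in units of 45 degrees (1.0 is 45 degrees); "hand": the opening, from -1 (shut) to 1 (fully open). In form: [{"dx": .., "dy": .., "dz": .., "yaw": .., "hand": ..}, ...]. A call has 1 to 12 rows; each row is the pose to reach, as a shift and turn from the pose commanded when the call began; what a row does not reach only later rows make up. A row lasts 1/8 s, in which the tool goes at most 62.5 mm and 10.7 degrees, less where a joint would pass 70% of its speed; a pose out of reach is approached as far as the arm can. A call with a number of a shift or a turn outside -1 to 1 is refused whole. A call with a gripper value outside its range is refused whole. The fingers move at their own pace and stop on an object; FORCE is the grip in N (left out, the last holds). Time passes only in rows, so rows that repeat a pose let the fingers close. It gives the time, the measured TCP pose, the force, the opening and the grip force at its end, in the units of the state.
- bot.get_state(): the state, without advancing time (a new reading comes with each control period).
- bot.grab_frame(name): name is "scene" or "top" or "wrist"; returns a dict with "image" (480x640x3 uint8, blue, green, red), "vertical_fov" (degrees; the focal length in pixels is half the picture's height over the tangent of half this angle, whatever the lens; pixels are square), "cx", "cy" (the principal point, pixels), "eye" and "rotation" of the camera in the world; the wrist camera has in their place "tool_from_camera" (4x4, takes a point from camera to tool coordinates, whose origin is the TCP and whose axes are the flange's). Camera axes: x right, y up, looking along -z (the intrinsics and any distortion apply to the point x, -y, -z); pixel columns grow to the right and rows downward; lengths in m; the calibration is good to about 2 mm. A picture is of the moment at which its call begins: read the wrist's pose just before it. There is no depth.
- bot.finish_job(): hands the job in; it is judged then, once.
The state is a dict: "time": time; "q": joint angles; "qvel": joint speeds; "joint_torque": joint torques, N m; "tool_pos": TCP position; "orientation": TCP orientation; "ft_force": force on the tool from outside, world axes, zero at the start; "ft_torque": the same for the moment, N m; "finger_gap": finger opening in m; "grip_force": force on a finger pad.
Only numpy, scipy, OpenCV 4.12 (cv2) and the standard library are available. Lean on these libraries where they do the work, as an engineer would, in place of code of your own. Each camera call takes 0.05 s, during which the arm holds its last target. There are 200 camera calls.

### The job

Take the steel shelf bracket that stands on the trolley, hook its two claws into the two slots of the slotted upright on the counter, and press it down until it snaps home. Leave it hanging there by itself, fully down, level, and with its back plate flush against the upright; do not shift the kidney dish, the spray can or the small case.

Things in the scene. Friction and masses are not known exactly. Their poses are not given: they have to be found in the camera images.
- bracket: Loose steel shelf bracket, 0.2 to 0.4 kg, standing on the trolley. Frame: origin on its underside, x toward its claws, z up. Foot flange 60 mm wide (y), 6 thick, x -95 to 60, its front lip 18 high; on it an upright web, and a sloping brace from the web's front top down to the flange; back plate 36 wide, 105 high, rear face at x=65; two claws behind it.
- bracket_web (a point): Good place to pinch the bracket, on its upright web: 75 mm above the bracket's origin. The web is 12 mm thick across y, spans x -40 to 60 and z 6 to 105 mm in the bracket's frame, and can be pinched across y with the hand leaning at any pitch.
- bracket_upper_claw (a point): Underside of the upper claw's neck at the back plate's rear face (x=65, z=83 mm in the bracket). Claw 12 mm wide; neck 8 high; its tooth hangs down 6.5 to 12.5 mm behind the plate, to 19 mm below this point, with a bead at its end that reaches 16 mm behind the plate.
- bracket_lower_claw (a point): The same point of the lower claw (x=65, z=28 mm in the bracket). Same neck and tooth, the tooth reaching 15 mm below this point, no bead.
- upright: Fixed steel upright on the counter. Frame: origin on the counter under the middle of its front face, x into the upright (away from the robot), z up. Face 44 mm wide, 5 thick, before a hollow channel 300 high; foot plate 170 wide, 10 thick, x -20 to 130. Two slots, one above the other at y=0; a sprung tongue behind the upper one locks the bracket.
- upright_upper_slot (a point): Middle of the lower edge of the upper slot, on the front face (z=143 mm). Slot 20 wide, 36 high. The claws go in straight along +x with the bracket about 23 mm above home (4 mm room above and below), till the back plate meets the face; then lower it so the teeth drop behind the face.
- upright_lower_slot (a point): The same point of the lower slot (z=88 mm), same size, for the lower claw.
- upright_home (a point): Where the bracket's origin is when locked home (x=-65, y=0, z=60 mm in the upright), bracket level, its x along the upright's x, claw necks on the slots' lower edges. Play 4 mm to either side, 1.5 fore and aft. About 15 mm above home a sprung tongue meets the upper claw and carries the bracket; pushing down some 6 to 20 N to the stop snaps it past.
- upright_shelf_edge (a point): Middle of the front lower edge of the upright's top shelf, 85 mm in front of the face, 300 mm up. The shelf is 200 mm wide (y), 24 high with its lips. It overhangs the bracket's place: a hand holding the web there must lean back toward the robot, about 35 degrees (fingers pointing down and along the upright's +x).
- dish: Loose steel kidney dish 97 x 183 x 32 mm on the trolley, origin under its centre. Leave alone.
- oil_can: Loose spray can, 52 mm across, 171 mm tall, with a green cap, standing on the counter beside the upright, origin under its centre. Leave alone.
- small_case: Loose teal shut case, 60 x 120 x 22 mm, lying on the counter nearer the robot, origin under its centre. Leave alone.

How it is judged:
On the way:
1. both claws are through the slots, the bracket still 8 to 32 mm above its home height (x of bracket in the frame of upright between -0.073 and -0.06 m and y of bracket in the frame of upright between -0.007 and 0.007 m and z of bracket in the frame of upright between 0.068 and 0.092 m and angle between the x axis of bracket and the x axis of upright, either way round below 0.15 rad), for 0.1 s.
At the end, for the whole second after the job is handed in: The bracket hangs at rest, locked in the upright: within 3 mm of home height, within 3 mm of flush, within 6.5 mm of the slots' middle, square to the upright within 0.09 rad and upright within 0.06 rad; no bystander moved more than 30 mm (x of bracket in the frame of upright between -0.0685 and -0.062 m and y of bracket in the frame of upright between -0.0065 and 0.0065 m and z of bracket in the frame of upright between 0.057 and 0.063 m and angle between the x axis of bracket and the x axis of upright, either way round below 0.09 rad and angle between bracket's own z axis and vertical below 0.06 rad and linear speed of bracket below 0.02 m/s); the robot touches nothing.
It fails at once if the kidney dish was moved by more than 30 mm (distance of dish from where it was at the start of the episode above 0.03 m).
It fails at once if the spray can was moved by more than 30 mm (distance of oil_can from where it was at the start of the episode above 0.03 m).
It fails at once if the small case was moved by more than 30 mm (distance of small_case from where it was at the start of the episode above 0.03 m).
It also fails if it takes over 38 s, if anything falls off the work surface, if the arm or the gripper's body presses on something with over 40 N, if the wrist force passes 120 N, or if a joint passes its speed limit or range.

## Working session

There is one attempt and no reset: what is moved stays moved. The work goes in short steps, Python scripts to look and compute and a shell command to move; the robot and the scene stay as the last step left them, time stands still between calls to the robot, and variables do not carry over. Pictures are saved under pics/ and viewed, at most 12 in all, crops included, and the job is handed in when it is done.

```bash
mkdir -p pics
cat > h.py <<'E'
import numpy as np, cv2, pickle
from rig import bot
def grab(n,save=None):
    s=bot.get_state(); f=bot.grab_frame(n); f['state']=s
    if n=='wrist':
        T=np.eye(4);T[:3,:3]=np.array(s['orientation']);T[:3,3]=s['tool_pos']
        C=T@np.array(f['tool_from_camera']); f['eye']=C[:3,3]; f['rotation']=C[:3,:3]
    if save: cv2.imwrite('pics/%s.png'%save,f['image']); pickle.dump(f,open('pics/%s.pkl'%save,'wb'))
    return f
def load(s): return pickle.load(open('pics/%s.pkl'%s,'rb'))
def ray(f,u,v):
    F=240/np.tan(np.radians(f['vertical_fov'])/2)
    d=np.array([(u-f['cx'])/F,-(v-f['cy'])/F,-1.]); d=np.array(f['rotation'])@d
    return np.array(f['eye']),d/np.linalg.norm(d)
def plane(f,u,v,z):
    e,d=ray(f,u,v); return e+d*(z-e[2])/d[2]
def proj(f,P):
    F=240/np.tan(np.radians(f['vertical_fov'])/2)
    c=np.array(f['rotation']).T@(np.array(P)-f['eye']); return f['cx']-F*c[0]/c[2], f['cy']+F*c[1]/c[2]
def tri(f,p,g,q):
    a,d=ray(f,*p); b,e=ray(g,*q)
    t=np.linalg.lstsq(np.c_[d,-e],b-a,rcond=None)[0]; P=a+d*t[0];Q=b+e*t[1]
    return (P+Q)/2,np.linalg.norm(P-Q)
E
python3 - <<'E'
from h import *
s=bot.get_state(); print(s)
for n in ('scene','top','wrist'):
    f=grab(n,n+'0'); print(n,{k:v for k,v in f.items() if k not in('image','state')})
E
```

```text
{'time': 0.0, 'q': array([-1.32267823,  0.31173367,  0.01400636,  1.51306503, -0.00442007,
        1.3192072 , -0.02720625]), 'qvel': array([-1.60701501e-03,  8.15179013e-05, -2.49496069e-04,  1.36819536e-03,
       -1.19872389e-03, -3.81849302e-04, -2.38307774e-04]), 'joint_torque': array([-1.65379970e-05, -3.79919136e+01,  1.46109662e-01, -2.30594712e+01,
        1.22956888e-02,  1.39671555e-02, -1.40021635e-05]), 'tool_pos': array([0.15695675, 0.52635998, 0.2302135 ]), 'orientation': array([[-9.58310699e-01,  2.85727566e-01, -6.01442434e-04],
       [ 2.85728188e-01,  9.58307930e-01, -2.30510985e-03],
       [-8.22663727e-05, -2.38086049e-03, -9.99997162e-01]]), 'ft_force': array([-0.72004313,  0.00256551,  0.21160827]), 'ft_torque': array([-0.0335317 ,  0.07176237, -0.00398357]), 'grip_force': 0.0, 'finger_gap': 0.08533409272076445}
scene {'vertical_fov': 51.89807246079153, 'cx': 327.82575532577505, 'cy': 243.16331528005298, 'eye': array([-0.6546274 ,  1.04386606,  1.1190724 ]), 'rotation': array([[-6.63775198e-01,  3.88500441e-01, -6.39116495e-01],
       [-7.47932121e-01, -3.44
[... 361 characters left out ...]
614,  0.4308857 ,  0.9023204 ]])}
wrist {'vertical_fov': 60.159113598817825, 'cx': 318.85749400621717, 'cy': 238.81655118214647, 'tool_from_camera': array([[ 1.14672752e-03,  9.54128103e-01,  2.99396472e-01,
         7.66511538e-02],
       [ 9.99999311e-01, -1.16940802e-03, -1.03413622e-04,
         9.00910430e-04],
       [ 2.51446793e-04,  2.99396384e-01, -9.54128787e-01,
        -1.43718972e-01],
       [ 0.00000000e+00,  0.00000000e+00,  0.00000000e+00,
         1.00000000e+00]]), 'eye': array([0.08384499, 0.54950257, 0.37401435]), 'rotation': array([[ 0.284545  , -0.91486765, -0.28644603],
       [ 0.95865967,  0.27079642,  0.08741239],
       [-0.00240221, -0.29947701,  0.95410049]])}
```

View pics/scene0.png

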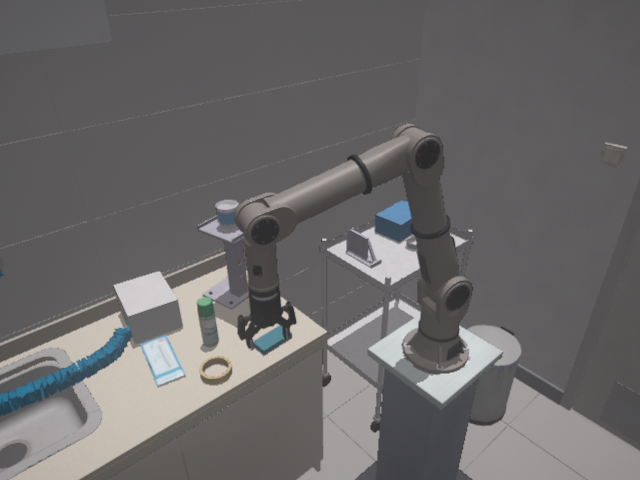

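View pics/top0.png

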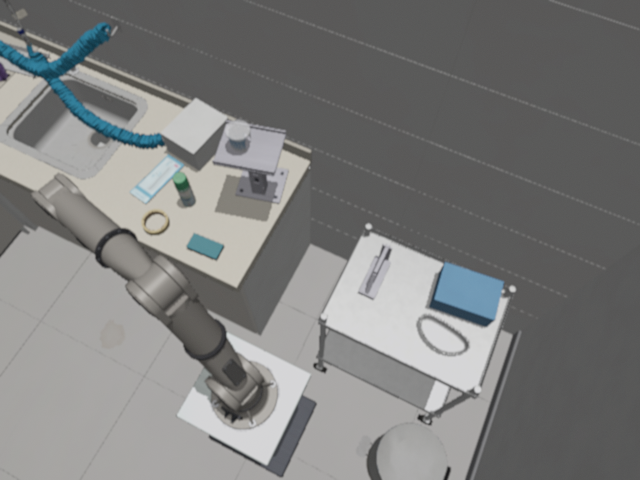

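View pics/wrist0.png

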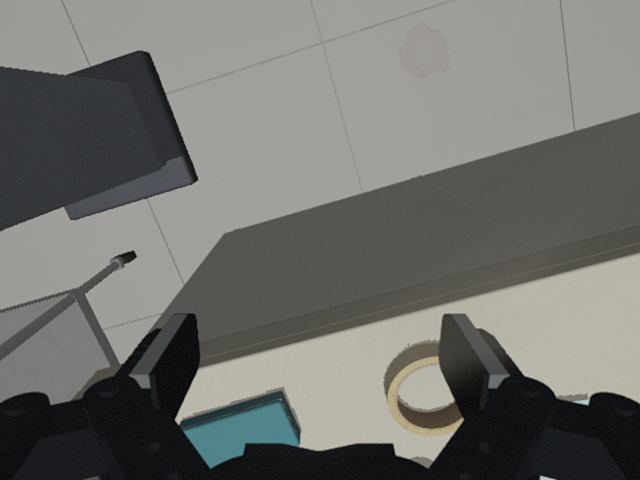

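The scene and top views show the bracket on the trolley (scene ~(362,248), top ~(376,272)). The upright with its shelf is on the counter (scene ~(235,260), top ~(258,165)). The dish is at top (442,335), the can at top (184,188) and the case at top (205,246). I'll zoom in on the bracket and upright.

Run:
```python
from h import *
def c(n,x,y,w,h,W,H): return cv2.resize(load(n)['image'][y:y+h,x:x+w],(W,H),interpolation=cv2.INTER_CUBIC)
a=np.vstack([np.hstack([c('scene0',330,218,80,60,400,300),c('top0',345,235,60,70,400,300) if 0 else c('top0',340,240,80,60,400,300)]),
 np.hstack([c('scene0',180,195,120,120,400,300)*0+c('scene0',180,200,140,105,400,300),c('top0',200,115,120,90,400,300)])])
cv2.imwrite('pics/comp.png',np.clip(a.astype(int)*1.5,0,255).astype(np.uint8))
```

```text
(no output)
```

View pics/comp.png

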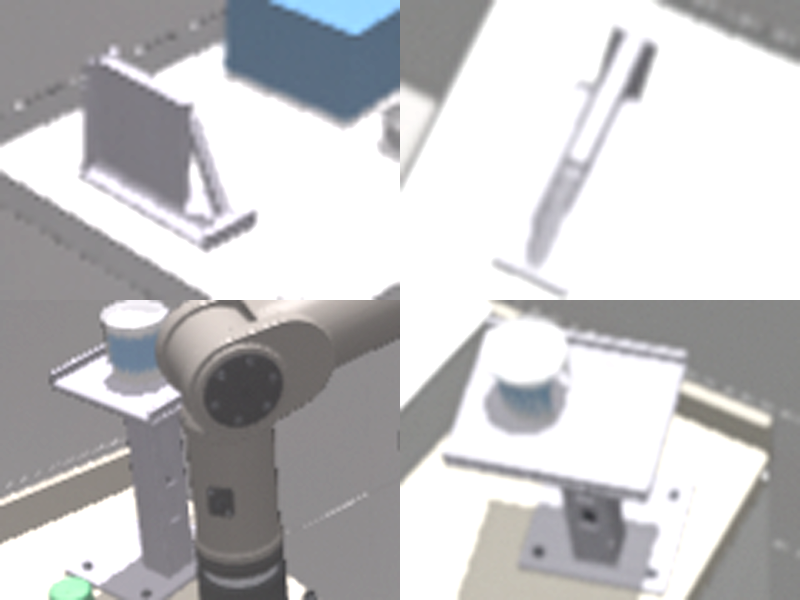

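Run:
```python
from h import *
np.set_printoptions(precision=4,suppress=True)
S,T=load('scene0'),load('top0')
for n,a,b in (('webback',(349,231),(386.6,247.5)),('webfront',(368,239),(375,272)),('lipR',(371.4,266),(359,293)),('lipL',(381,261),(373,298))):
    print(n,*tri(S,a,T,b))
ang=lambda v:np.degrees(np.arctan2(v[1],v[0]))
a,b=plane(T,214.1,163.6,.30),plane(T,274.4,173.5,.30); v=a-b;print('shelf',a,b,np.linalg.norm(v),ang(v)-90,(a+b)/2)
a,b=plane(T,235.4,195.1,.01),plane(T,278,202,.01); v=a-b;print('foot',a,b,np.linalg.norm(v),ang(v)-90,(a+b)/2)
c=plane(T,287.9,171.1,.01);print(c,np.linalg.norm(c-b),ang(c-b))
for n,p,z in (('case',(205,245),.022),('can',(182,178),.17),('dish',(442,335),0)): print(n,plane(T,*p,z))
for z in (-.05,0,.05): print(z,plane(T,359,293,z),plane(T,373,298,z))
```

```text
webback [ 0.6254 -0.2131  0.088 ] 0.004386572550312973
webfront [ 0.5201 -0.2149  0.0969] 0.0015473535209152521
lipR [ 0.4669 -0.1897  0.0018] 0.004284944738241135
lipL [ 0.4671 -0.2415  0.0051] 0.0028298811099127428
shelf [0.5498 0.3761 0.3   ] [0.6021 0.1885 0.3   ] 0.1947203880628124 15.583574700305917 [0.576  0.2823 0.3   ]
foot [0.6077 0.3739 0.01  ] [0.6518 0.2194 0.01  ] 0.16071059597965345 15.947412618175761 [0.6297 0.2967 0.01  ]
[0.7865 0.2481 0.01  ] 0.1377511196779236 12.003804960270912
case [0.3806 0.3646 0.022 ]
can [0.5149 0.506  0.17  ]
dish [ 0.4535 -0.4963  0.    ]
-0.05 [ 0.4832 -0.1874 -0.05  ] [ 0.488  -0.2389 -0.05  ]
0 [ 0.4655 -0.1906  0.    ] [ 0.4702 -0.2407  0.    ]
0.05 [ 0.4478 -0.1938  0.05  ] [ 0.4524 -0.2424  0.05  ]
```

Run:
```python
from h import *
S=load('scene0'); s=S['state']; p=np.array(s['tool_pos'])
from math import *
F=240/np.tan(np.radians(S['vertical_fov'])/2)
for dz in (0,.073,.15,.2,.23,.3,.38): 
    P=p+[0,0,dz]; print(dz,np.round(proj(S,P)), 'mm/px',1000*np.linalg.norm(P-S['eye'])/F)
T=load('top0')
im=S['image']
print(im[270:300:6,235:300:3].mean(2).astype(int))
# predicted bracket features (origin .562,-.215,0 yaw 2deg) in wrist camera once at chosen pose
```

```text
0 [269. 346.] mm/px 2.656548994700645
0.073 [267. 324.] mm/px 2.5584418527616126
0.15 [265. 300.] mm/px 2.4603755691087783
0.2 [264. 283.] mm/px 2.3999915350036547
0.23 [263. 273.] mm/px 2.36510746825631
0.3 [261. 247.] mm/px 2.2879361164059024
0.38 [258. 216.] mm/px 2.2076250109752626
[[ 85  84  84  84 101  70  51  50  48  68  71  71  71  69  86  95  94  94
   95  94  94  94]
 [ 85  86 101  84 139  71  71  72  68  72  71  71  70  70  60  94  94  95
   94 105  95  95]
 [ 85  85  84  84 119  70  71  72  72  72  72  72  72  70  79  94  95  95
   95  95  95  95]
 [ 87  86  85  85  93  67  84  82  78  78  80  83  80  68  49  96  95  95
   95  95  95  95]
 [ 87  87  86 111 116  53  51  52  54  53  51  50  49  71  60  83  96  95
   96  95  95  95]]
```

```bash
R='{"dx":1,"dy":-1,"dz":0.1,"yaw":0.4,"hand":1}'
python3 -m handwheel '[{"dx":1,"dy":-1,"dz":0.1,"yaw":0.4,"hand":1},{"dx":1,"dy":-1,"dz":0.1,"yaw":0.4,"hand":1},{"dx":1,"dy":-1,"dz":0.1,"yaw":0.4,"hand":1},{"dx":1,"dy":-1,"dz":0.1,"yaw":0.4,"hand":1},{"dx":1,"dy":-1,"dz":0.1,"yaw":0.4,"hand":1}]' 60
python3 -m handwheel '[{"dx":0,"dy":-1,"hand":1},{"dx":0,"dy":-1,"hand":1},{"dx":0,"dy":-1,"hand":1},{"dx":0,"dy":-1,"hand":1}]'
python3 -m handwheel '[{"dx":0.5,"dy":-1,"hand":1},{"dx":0.5,"dy":-1,"hand":1},{"dx":0.5,"dy":-1,"hand":1},{"dx":0.5,"dy":-1,"hand":1}]'
python3 -m handwheel '[{"dx":0,"dy":-0.7,"hand":1},{"dx":0,"dy":-0.7,"hand":1},{"dx":0,"dy":-0.7,"hand":1},{"dx":0,"dy":-0.7,"hand":1},{"dx":0,"dy":-0.7,"hand":1}]'
python3 - <<'E'
from h import *
for n in ('wrist','top','scene'): grab(n,n+'1')
E
```

```text
time: 0.78
tool_pos: [0.3598, 0.3236, 0.2515]
orientation: [[-1.0, -0.019, 0.001], [-0.019, 1.0, -0.001], [-0.001, -0.001, -1.0]]
ft_force: [-0.6, 0.6, -0.0]
finger_gap: 0.0852
grip_force: 0.0schema error: expected keys dx, dy, dz, yaw, hand
schema error: expected keys dx, dy, dz, yaw, hand
schema error: expected keys dx, dy, dz, yaw, hand
```

View pics/wrist1.png

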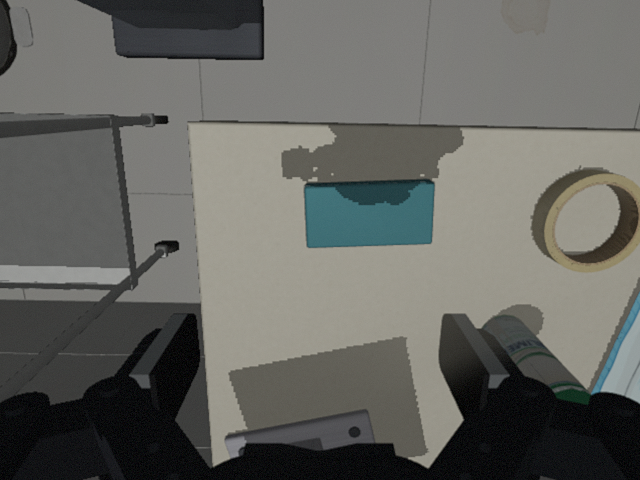

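The wrist view shows the small case (305–433, 182–247) and the front edge of the upright's foot plate, from (226,437) to (368,411). All five keys are required in each row, so I'll resend the moves that were refused.

```bash
python3 -m handwheel '[{"dx":0,"dy":-1,"dz":0,"yaw":0,"hand":1},{"dx":0,"dy":-1,"dz":0,"yaw":0,"hand":1},{"dx":0,"dy":-1,"dz":0,"yaw":0,"hand":1},{"dx":0,"dy":-1,"dz":0,"yaw":0,"hand":1}]' | head -2
python3 -m handwheel '[{"dx":0.5,"dy":-1,"dz":0,"yaw":0,"hand":1},{"dx":0.5,"dy":-1,"dz":0,"yaw":0,"hand":1},{"dx":0.5,"dy":-1,"dz":0,"yaw":0,"hand":1},{"dx":0.5,"dy":-1,"dz":0,"yaw":0,"hand":1}]'|head -2
python3 -m handwheel '[{"dx":0,"dy":-0.7,"dz":0,"yaw":0,"hand":1},{"dx":0,"dy":-0.7,"dz":0,"yaw":0,"hand":1},{"dx":0,"dy":-0.7,"dz":0,"yaw":0,"hand":1},{"dx":0,"dy":-0.7,"dz":0,"yaw":0,"hand":1}]'
python3 - <<'E'
from h import *
for n in ('wrist','top','scene'): grab(n,n+'2')
W=load('wrist1')
np.set_printoptions(precision=4,suppress=True)
a,b=plane(W,368,411,.01),plane(W,226,437,.01);v=a-b
print('foot',a,b,np.linalg.norm(v),np.degrees(np.arctan2(v[1],v[0]))-90,(a+b)/2)
def c(n,x,y,w,h,W,H): return cv2.resize(load(n)['image'][y:y+h,x:x+w],(W,H),interpolation=cv2.INTER_CUBIC)
w=load('wrist2')['image']
a=np.hstack([cv2.resize(w[90:440,195:445],(428,600)),np.vstack([c('top2',205,115,93,75,372,300),c('scene2',190,195,93,75,372,300)])])
cv2.imwrite('pics/comp2.png',np.clip(a.astype(int)*1.3,0,255).astype(np.uint8))
E
```

```text
time: 1.42
tool_pos: [0.3565, 0.1242, 0.2513]
time: 1.92
tool_pos: [0.4585, -0.0739, 0.2512]
time: 2.42
tool_pos: [0.4578, -0.2124, 0.2508]
orientation: [[-1.0, -0.024, -0.001], [-0.024, 1.0, 0.0], [0.001, 0.0, -1.0]]
ft_force: [0.0, 1.1, -0.6]
finger_gap: 0.0854
grip_force: 0.0
foot [0.6057 0.3844 0.01  ] [0.6451 0.2235 0.01  ] 0.16562749665822776 13.757739988160168 [0.6254 0.304  0.01  ]
```

View pics/comp2.png

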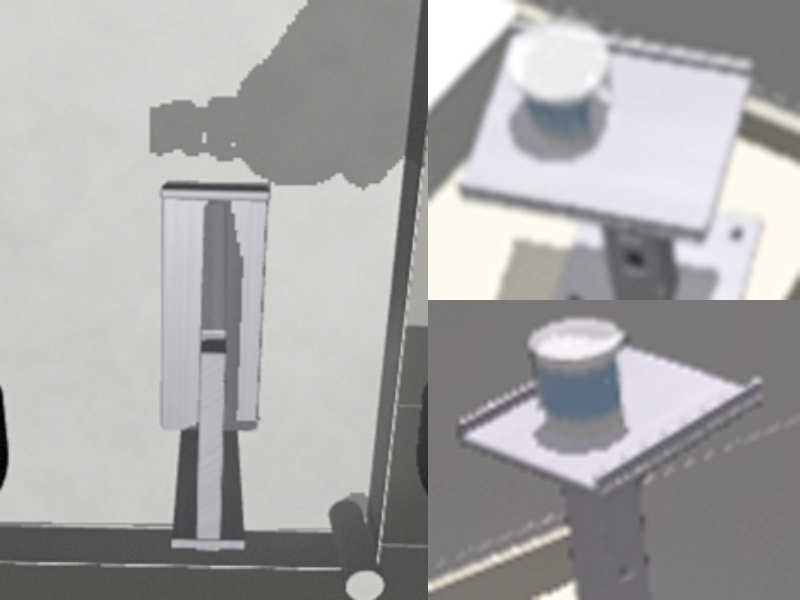

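Run:
```python
from h import *
np.set_printoptions(precision=4,suppress=True)
W=load('wrist2'); p=lambda x,y,z: plane(W,195+x/1.7143,90+y/1.7143,z)
ang=lambda v:np.degrees(np.arctan2(v[1],v[0]))
a,b=p(163,192,.018),p(268,188,.018);print('lip',a,b,np.linalg.norm(a-b),ang(b-a)-90)
a,b=p(173,545,.105),p(243,545,.105);print('plate',a,b,np.linalg.norm(a-b),ang(b-a)-90)
a,b=p(211,352,.105),p(210,540,.105);print('web',a,b,np.linalg.norm(a-b),ang(b-a))
for r in (205,230,260,300,330): print('brace',r,p(216,r,.02),p(216,r,.05),p(216,r,.08),p(216,r,.105))
a,b=p(165,430,.006),p(258,430,.006);print('flange rear',a,b)
T,S=load('top2'),load('scene2')
t=lambda x,y:(205+(x-428)/4,115+y/4)
a,b=plane(T,*t(460,191),.30),plane(T,*t(706,240),.30);v=a-b;print('shelf',a,b,np.linalg.norm(v),ang(v)-90,(a+b)/2)
a,b=plane(T,*t(510,27),.324),plane(T,*t(748,66),.324);v=a-b;print('shelf rear',a,b,np.linalg.norm(v),ang(v)-90,(a+b)/2)
```

```text
lip [ 0.4643 -0.2379  0.018 ] [ 0.4607 -0.1812  0.018 ] 0.05673647413593565 3.6703895672471987
plate [ 0.6213 -0.2265  0.105 ] [ 0.6205 -0.1922  0.105 ] 0.034278719239464336 1.4314040267434933
web [ 0.5174 -0.2105  0.105 ] [ 0.6179 -0.2085  0.105 ] 0.10052154492447195 1.1434136603807774
brace 205 [ 0.4703 -0.2091  0.02  ] [ 0.4632 -0.2094  0.05  ] [ 0.4561 -0.2098  0.08  ] [ 0.4501 -0.2101  0.105 ]
brace 230 [ 0.4843 -0.2087  0.02  ] [ 0.4761 -0.2091  0.05  ] [ 0.4678 -0.2094  0.08  ] [ 0.461  -0.2098  0.105 ]
brace 260 [ 0.5015 -0.2082  0.02  ] [ 0.4919 -0.2086  0.05  ] [ 0.4823 -0.2091  0.08  ] [ 0.4743 -0.2094  0.105 ]
brace 300 [ 0.5252 -0.2076  0.02  ] [ 0.5137 -0.208   0.05  ] [ 0.5022 -0.2085  0.08  ] [ 0.4926 -0.2089  0.105 ]
brace 330 [ 0.5435 -0.2071  0.02  ] [ 0.5305 -0.2076  0.05  ] [ 0.5175 -0.2081  0.08  ] [ 0.5067 -0.2085  0.105 ]
flange rear [ 0.6176 -0.2367  0.006 ] [ 0.6162 -0.179   0.006 ]
shelf [0.551  0.3808 0.3   ] [0.5974 0.1857 0.3   ] 0.20059375169418048 13.37328624396146 [0.5742 0.2833 0.3   ]
shelf rear [0.6925 0.4138 0.324 ] [0.7442 0.2238 0.324 ] 0.19686364683852933 15.226653865413837 [0.7184 0.3188 0.324 ]
```

```bash
python3 -m handwheel '[{"dx":0.16,"dy":0.01,"dz":-0.3,"yaw":0,"hand":1},{"dx":0.16,"dy":0.01,"dz":-0.6,"yaw":0,"hand":1},{"dx":0.16,"dy":0.01,"dz":-0.9,"yaw":0,"hand":1},{"dx":0.16,"dy":0.01,"dz":-1,"yaw":0,"hand":1}]' 110| head -2
python3 -m handwheel '[{"dx":0,"dy":0,"dz":-0.12,"yaw":0,"hand":1},{"dx":0,"dy":0,"dz":-0.12,"yaw":0,"hand":-1},{"dx":0,"dy":0,"dz":-0.12,"yaw":0,"hand":-1},{"dx":0,"dy":0,"dz":-0.12,"yaw":0,"hand":-1},{"dx":0,"dy":0,"dz":-0.12,"yaw":0,"hand":-1},{"dx":0,"dy":0,"dz":-0.12,"yaw":0,"hand":-1},{"dx":0,"dy":0,"dz":-0.12,"yaw":0,"hand":-1}]'
python3 - <<'E'
from h import *
np.set_printoptions(precision=4,suppress=True)
T=load('top2')
for dv in (-2,0,2): print('slot',plane(T,256.5,179.5+dv,.161))
t=lambda x,y:(205+(x-428)/4,115+y/4)
print('face R/L edge under shelf', plane(T,*t(604,260),.16),plane(T,*t(665,268),.16))
grab('wrist','wrist3');grab('scene','scene3')
def c(n,x,y,w,h,W,H): return cv2.resize(load(n)['image'][y:y+h,x:x+w],(W,H),interpolation=cv2.INTER_CUBIC)
a=np.vstack([np.hstack([c('top2',215,145,80,60,400,300),c('scene2',200,220,80,60,400,300)]),np.hstack([c('wrist3',0,0,640,480,400,300),c('scene3',310,190,107,80,400,300)])])
cv2.imwrite('pics/comp3.png',np.clip(a.astype(int)*1.5,0,255).astype(np.uint8))
E
```

```text
time: 3.08
tool_pos: [0.4867, -0.2062, 0.0468]
time: 3.95
tool_pos: [0.4901, -0.2114, 0.0285]
orientation: [[-1.0, -0.024, 0.002], [-0.024, 1.0, -0.0], [-0.002, -0.0, -1.0]]
ft_force: [0.1, 0.6, 7.0]
finger_gap: 0.0104
grip_force: 107.7
slot [0.6337 0.284  0.161 ]
slot [0.6267 0.2801 0.161 ]
slot [0.6197 0.2763 0.161 ]
face R/L edge under shelf [0.614  0.3025 0.16  ] [0.6302 0.252  0.16  ]
```

View pics/comp3.png

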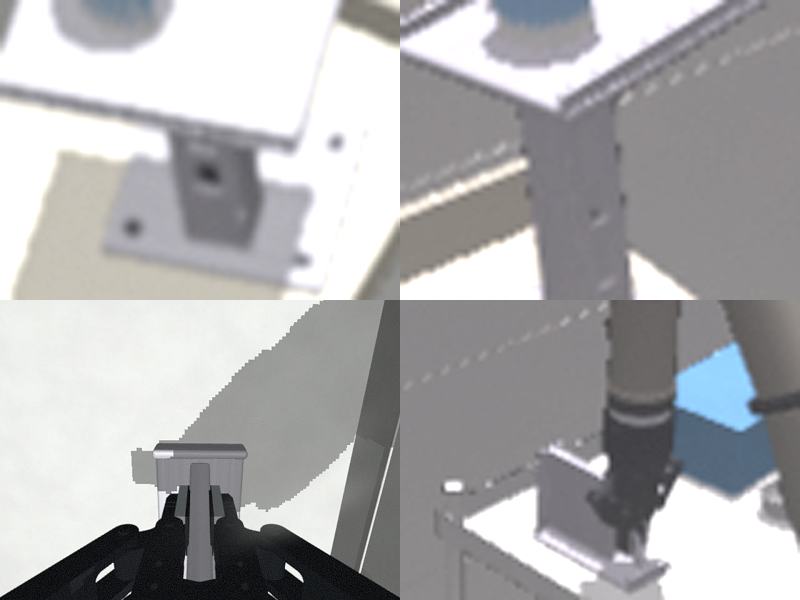

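The pinch looks good: 10 mm opening at 108 N, both pads on the brace. In the top crop the dark slot must be the lower one, because the shelf hides the upper. I'll refine the upright's pose.

Run:
```python
from h import *
np.set_printoptions(precision=4,suppress=True)
T,S=load('top2'),load('scene2')
th=np.radians(14.3); ex=np.array([np.cos(th),np.sin(th)]);ey=np.array([-np.sin(th),np.cos(th)])
loc=lambda P:(P[:2]@ex,P[:2]@ey)
c=lambda x,y:(215+x/5,145+y/5); s=lambda x,y:(200+(x-400)/5,220+y/5)
print('slot low',loc(plane(T,*c(206,172),.106)))
print('FL bottom',loc(plane(T,*c(187,236),.01)),'FR bottom',loc(plane(T,*c(243,247),.01)))
print('foot FL,FR,hole',*[loc(plane(T,*c(*p),.01)) for p in((104,247),(322,288),(131,228),(298,261),(336,142))])
for n,P in dict(FL=(.551,.381,.3),FR=(.597,.186,.3),RL=(.69,.414,.324),RR=(.744,.224,.324)).items(): print(n,np.round(proj(S,P),1))
# scene right silhouette: intersect with face plane x' assumed
def onface(f,u,v,x0):
    e,d=ray(f,u,v); t=(x0-e[:2]@ex)/(d[:2]@ex); P=e+d*t; return P[:2]@ey,P[2]
g=cv2.cvtColor(S['image'],cv2.COLOR_BGR2GRAY)
for r in (250,256,262,268,274):
    print(r,g[r,220:252])
for x0 in (.706,.711,.716): print(x0,[np.round(onface(S,*s(*p),x0),4) for p in ((620,140),(630,290),(600,215),(607,283))],np.round(onface(T,*c(206,172),x0),4))
gt=cv2.cvtColor(T['image'],cv2.COLOR_BGR2GRAY)
for r in range(172,198,2): print(r,gt[r,244:274])
```

```text
slot low (np.float64(0.7079955656678645), np.float64(0.1309991760202386))
FL bottom (np.float64(0.7062772683846338), np.float64(0.15403885621517663)) FR bottom (np.float64(0.7058730301744066), np.float64(0.11118403210074435))
foot FL,FR,hole (np.float64(0.6843645800832373), np.float64(0.21161407480359762)) (np.float64(0.6844356932401638), np.float64(0.04600664371030547)) (np.float64(0.7042000574270646), np.float64(0.19637055494258449)) (np.float64(0.7028465930071593), np.float64(0.06860253226724367)) (np.float64(0.8089824915646531), np.float64(0.06484470915010115))
FL [232.3 244. ]
FR [273.4 219.4]
RL [200.3 224.9]
RR [240.1 202.3]
250 [106  95  95  95  73  75  82  83  82  83  83  82  82  83  82  82  82  84
  83  84  82  83  82  69  86  95  96  94  95  95  95  94]
256 [88 90 90 90 90 85 82 83 82 83 83 83 83 84 81 82 82 83 83 82 83 83 83 84
 92 96 96 94 95 95 95 95]
262 [91 91 91 91 91 91 85 83 83 82 83 84 84 82 84 83 83 81 71 74 85 87 85 83
 84 93 96 95 96 96 96 95]
268 [139 179 195 194 194 194 162 108  83  83  83  83  83  84  84  86  85  84
  84  84  83  84  85  84  85  86  93  96  
[... 1468 characters left out ...]
 77  77  76  78
  80  79  73  69  75  97 116 121 120 119 119 120]
188 [117 118 118 117 118 118 112  96  80  77  77  78  77  77  78  78  76  79
  84  88  76  73  86 108 119 120 120 120 121 119]
190 [113 118 117 117 119 119 116 103  85  76  78  78  79  77  76  77  77  78
  77  76  73  78  99 115 120 119 119 120 119 119]
192 [119 120 118 118 118 118 118 112  99  89  85  84  83  82  80  79  78  76
  76  76  77  92 111 119 119 119 119 119 119 119]
194 [118 119 120 120 120 119 120 120 118 116 114 114 112 110 106 104 102  98
  94  92  94 105 116 120 120 119 119 120 119 121]
196 [108 110 110 110 113 114 116 116 117 119 119 119 120 120 120 120 120 120
 118 118 117 116 118 118 117 117 118 118 116 109]
```

```bash
python3 -m handwheel '[{"dx":0,"dy":0,"dz":0.1,"yaw":0,"hand":-1},{"dx":0,"dy":0,"dz":0.25,"yaw":0,"hand":-1},{"dx":-0.1,"dy":0,"dz":0.45,"yaw":0,"hand":-1},{"dx":-0.2,"dy":0,"dz":0.65,"yaw":0,"hand":-1},{"dx":-0.35,"dy":0,"dz":0.8,"yaw":0,"hand":-1},{"dx":-0.45,"dy":0.1,"dz":0.85,"yaw":0,"hand":-1},{"dx":-0.45,"dy":0.25,"dz":0.85,"yaw":0,"hand":-1},{"dx":-0.45,"dy":0.45,"dz":0.85,"yaw":0,"hand":-1},{"dx":-0.45,"dy":0.65,"dz":0.85,"yaw":0,"hand":-1},{"dx":-0.45,"dy":0.85,"dz":0.85,"yaw":0,"hand":-1},{"dx":-0.45,"dy":0.95,"dz":0.85,"yaw":0,"hand":-1},{"dx":-0.45,"dy":1,"dz":0.85,"yaw":0,"hand":-1}]' 120
python3 -m handwheel '[{"dx":0,"dy":0.15,"dz":0,"yaw":0.05,"hand":-1},{"dx":0,"dy":0.35,"dz":0,"yaw":0.1,"hand":-1},{"dx":0,"dy":0.55,"dz":0,"yaw":0.15,"hand":-1},{"dx":0,"dy":0.75,"dz":0,"yaw":0.2,"hand":-1},{"dx":0,"dy":0.9,"dz":0,"yaw":0.25,"hand":-1},{"dx":0,"dy":1,"dz":0,"yaw":0.293,"hand":-1},{"dx":0,"dy":1,"dz":0,"yaw":0.293,"hand":-1},{"dx":0,"dy":1,"dz":0,"yaw":0.293,"hand":-1}]'
python3 - <<'E'
from h import *
grab('wrist','wrist4');grab('scene','scene4');grab('top','top4')
print([np.round(proj(load(n),bot.get_state()['tool_pos']),0) for n in('scene4','top4')])
def c(n,x,y,w,h,W,H): return cv2.resize(load(n)['image'][y:y+h,x:x+w],(W,H),interpolation=cv2.INTER_CUBIC)
a=np.vstack([np.hstack([c('top4',200,140,107,80,400,300),c('scene4',225,245,107,80,400,300)]),np.hstack([c('wrist4',160,240,320,240,400,300),c('wrist4',0,0,640,480,400,300)])])
cv2.imwrite('pics/comp4.png',np.clip(a.astype(int)*1.5,0,255).astype(np.uint8))
E
```

```text
time: 5.55
tool_pos: [0.398, -0.0098, 0.1965]
orientation: [[-1.0, -0.026, -0.002], [-0.026, 1.0, -0.0], [0.002, -0.0, -1.0]]
ft_force: [0.8, -0.1, -2.2]
finger_gap: 0.0103
grip_force: 117.2
time: 6.55
tool_pos: [0.3995, 0.1872, 0.1972]
orientation: [[-0.968, -0.249, -0.0], [-0.249, 0.968, -0.002], [0.001, -0.001, -1.0]]
ft_force: [1.0, -0.1, -2.8]
finger_gap: 0.0102
grip_force: 117.2
[array([310., 268.]), array([246., 240.])]
```

View pics/comp4.png

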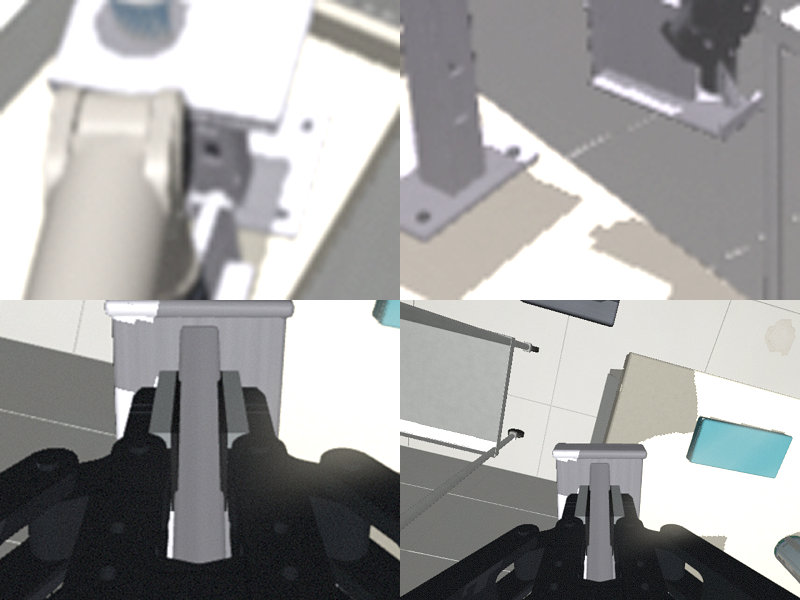

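Run:
```python
from h import *
np.set_printoptions(precision=4,suppress=True)
S=load('scene4'); s=S['state']; R=np.array(s['orientation']); p=np.array(s['tool_pos'])
ex,ey=-R[:,0],R[:,1]; O=p+.068*ex-[0,0,.0285]
for sgn in (1,-1): print([np.round(proj(S,O+x*ex+sgn*y*ey+[0,0,z]),1) for x,y,z in((.06,.03,0),(-.095,.03,0),(.06,.03,.006),(-.095,.03,.018),(-.095,-.03,0),(-.095,-.03,.018))])
g=cv2.cvtColor(S['image'],cv2.COLOR_BGR2GRAY)
for u in (278,284,290,296,302,308): print(u,g[258:290,u])
```

```text
[array([274.9, 267.3]), array([311.6, 282.1]), array([274.8, 265.8]), array([311.5, 277.6]), array([322. , 273.4]), array([322., 269.])]
[array([285.8, 259.3]), array([322. , 273.4]), array([285.7, 257.9]), array([322., 269.]), array([311.6, 282.1]), array([311.5, 277.6])]
278 [ 82  83  83  83  83  85  94 135 175 155  95  95  95  96  96  96  95  96
  96  96  96  97  96 108 118  96  97  96  97  96  97  97]
284 [ 81  81  81  81  81  81  87 101 111 120 150 166 127  84  95  95  96  96
  96  96  95  95  95  96  96  96  96  96  96  96  96  97]
290 [ 81  82  81  80  80  81  81  81  84  98 111 119 149 172 149  88  95  95
 100 105  95  96  95  96  96  95  96  96  97  96  96  96]
296 [ 82  82  82  82  82  82  81  81  81  81  82  92 108 110 135 172 160 115
  84  95  96  96  95  95  96  96  96  96  96  96  95  97]
302 [ 46  46  50  65  82  82  82  82  82  82  82  82  82  88 103 110 110 109
 109  99  85  96  95  95  96  95  96  96  96  95  96  96]
308 [ 48  48  47  47  47  47  48  48  48  48  48  64 126 158 111 111 111 111
 111 110 109 105  89  84  96  96  96  96  96  95  95  96]
```

```bash
python3 -m handwheel '[{"dx":0.05,"dy":0.1,"dz":-0.2,"yaw":0.005,"hand":-1},{"dx":0.15,"dy":0.2,"dz":-0.35,"yaw":0.005,"hand":-1},{"dx":0.3,"dy":0.3,"dz":-0.43,"yaw":0.005,"hand":-1},{"dx":0.43,"dy":0.36,"dz":-0.43,"yaw":0.005,"hand":-1},{"dx":0.43,"dy":0.36,"dz":-0.43,"yaw":0.005,"hand":-1},{"dx":0.43,"dy":0.36,"dz":-0.43,"yaw":0.005,"hand":-1}]'
python3 -m handwheel '[{"dx":0.04,"dy":0.01,"dz":0,"yaw":0,"hand":-1},{"dx":0.08,"dy":0.02,"dz":0,"yaw":0,"hand":-1},{"dx":0.11,"dy":0.028,"dz":0,"yaw":0,"hand":-1},{"dx":0.136,"dy":0.035,"dz":0,"yaw":0,"hand":-1},{"dx":0.136,"dy":0.035,"dz":0,"yaw":0,"hand":-1},{"dx":0.136,"dy":0.035,"dz":0,"yaw":0,"hand":-1}]'
```

```text
time: 7.45
tool_pos: [0.4848, 0.2601, 0.1112]
orientation: [[-0.967, -0.254, -0.001], [-0.254, 0.967, -0.001], [0.001, -0.001, -1.0]]
ft_force: [-0.7, 0.4, -2.8]
finger_gap: 0.0102
grip_force: 117.3
time: 8.2
tool_pos: [0.5122, 0.2684, 0.1113]
orientation: [[-0.967, -0.256, -0.0], [-0.256, 0.967, 0.0], [-0.0, 0.0, -1.0]]
ft_force: [-0.2, 1.0, -2.3]
finger_gap: 0.0102
grip_force: 117.3
```

```bash
python3 -m handwheel '[{"dx":0.003,"dy":-0.013,"dz":0,"yaw":-0.002,"hand":-1},{"dx":0.003,"dy":-0.013,"dz":0,"yaw":-0.002,"hand":-1},{"dx":0.023,"dy":-0.008,"dz":0,"yaw":-0.002,"hand":-1},{"dx":0.043,"dy":-0.003,"dz":0,"yaw":-0.002,"hand":-1},{"dx":0.043,"dy":-0.003,"dz":0,"yaw":-0.002,"hand":-1}]'
python3 - <<'E'
from h import *
grab('scene','scene5');grab('top','top5');grab('wrist','wrist5')
def c(n,x,y,w,h,W,H): return cv2.resize(load(n)['image'][y:y+h,x:x+w],(W,H),interpolation=cv2.INTER_CUBIC)
a=np.hstack([c('scene5',215,220,80,80,400,400),c('top5',220,140,80,80,400,400)])
cv2.imwrite('pics/comp5.png',np.clip(a.astype(int)*1.6,0,255).astype(np.uint8))
E
```

```text
time: 8.82
tool_pos: [0.5206, 0.2677, 0.111]
orientation: [[-0.967, -0.254, -0.001], [-0.254, 0.967, -0.0], [0.001, 0.0, -1.0]]
ft_force: [-1.5, 2.4, -2.4]
finger_gap: 0.0101
grip_force: 117.4
```

View pics/comp5.png

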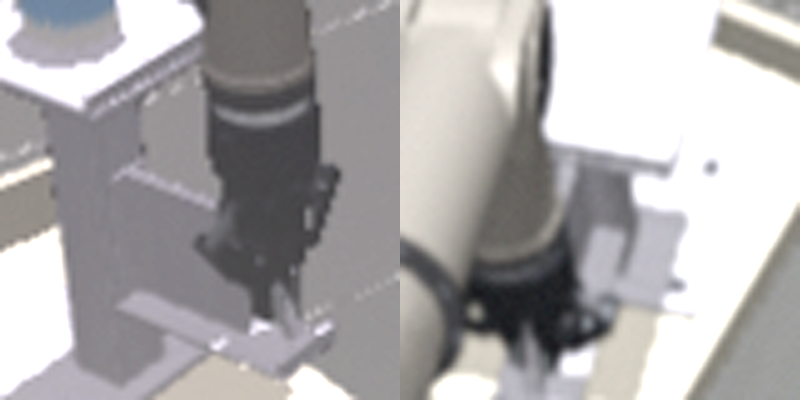

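The plate is nearly on the face and nothing is blocking it. I'll push on until it meets.

```bash
python3 -m handwheel '[{"dx":0.015,"dy":0.004,"dz":0,"yaw":0,"hand":-1},{"dx":0.025,"dy":0.006,"dz":0,"yaw":0,"hand":-1},{"dx":0.025,"dy":0.006,"dz":0,"yaw":0,"hand":-1}]'
```

```text
time: 9.35
tool_pos: [0.5207, 0.2682, 0.1103]
orientation: [[-0.967, -0.255, -0.011], [-0.255, 0.967, -0.002], [0.011, 0.001, -1.0]]
ft_force: [-12.7, -0.1, 1.7]
finger_gap: 0.0102
grip_force: 118.5
```

```bash
python3 -m handwheel '[{"dx":-0.018,"dy":-0.004,"dz":0,"yaw":0,"hand":-1},{"dx":-0.018,"dy":-0.004,"dz":-0.02,"yaw":0,"hand":-1},{"dx":-0.018,"dy":-0.004,"dz":-0.035,"yaw":0,"hand":-1},{"dx":-0.018,"dy":-0.004,"dz":-0.035,"yaw":0,"hand":-1}]'
python3 -m handwheel '[{"dx":0,"dy":0,"dz":-0.02,"yaw":0,"hand":-1},{"dx":0,"dy":0,"dz":-0.04,"yaw":0,"hand":-1},{"dx":0,"dy":0,"dz":-0.04,"yaw":0,"hand":-1}]'
```

```text
time: 9.85
tool_pos: [0.5208, 0.2679, 0.104]
orientation: [[-0.967, -0.255, -0.003], [-0.255, 0.967, -0.0], [0.003, 0.0, -1.0]]
ft_force: [-6.9, 2.3, -1.8]
finger_gap: 0.0106
grip_force: 117.9
time: 10.22
tool_pos: [0.5197, 0.2674, 0.0975]
orientation: [[-0.967, -0.254, -0.005], [-0.254, 0.967, -0.001], [0.005, 0.001, -1.0]]
ft_force: [-11.3, -0.3, 6.8]
finger_gap: 0.0102
grip_force: 119.4
```

```bash
python3 -m handwheel '[{"dx":-0.005,"dy":0,"dz":-0.03,"yaw":0,"hand":-1},{"dx":-0.005,"dy":0,"dz":-0.05,"yaw":0,"hand":-1},{"dx":-0.005,"dy":0,"dz":-0.06,"yaw":0,"hand":-1},{"dx":-0.005,"dy":0,"dz":-0.06,"yaw":0,"hand":-1}]'
```

```text
time: 10.72
tool_pos: [0.5196, 0.2683, 0.091]
orientation: [[-0.967, -0.254, -0.002], [-0.254, 0.967, 0.003], [0.001, 0.004, -1.0]]
ft_force: [-11.7, -0.4, 8.6]
finger_gap: 0.0102
grip_force: 119.6
```

```bash
python3 -m handwheel '[{"dx":-0.01,"dy":0,"dz":-0.03,"yaw":0,"hand":-1},{"dx":-0.01,"dy":0,"dz":-0.06,"yaw":0,"hand":-1},{"dx":-0.01,"dy":0,"dz":-0.08,"yaw":0,"hand":-1},{"dx":-0.01,"dy":0,"dz":-0.08,"yaw":0,"hand":-1}]'
```

```text
time: 11.22
tool_pos: [0.5192, 0.2701, 0.0867]
orientation: [[-0.967, -0.254, 0.001], [-0.254, 0.967, 0.009], [-0.004, 0.009, -1.0]]
ft_force: [-37.4, -10.3, 82.8]
finger_gap: 0.0102
grip_force: 130.5
```

```bash
python3 -m handwheel '[{"dx":0,"dy":0,"dz":0.04,"yaw":0,"hand":-1},{"dx":-0.01,"dy":0,"dz":0.075,"yaw":0,"hand":-1},{"dx":-0.015,"dy":0,"dz":0.075,"yaw":0,"hand":-1}]'
python3 - <<'E'
from h import *
S=grab('scene','scene6');T=grab('top','top6')
def c(n,x,y,w,h,W,H): return cv2.resize(load(n)['image'][y:y+h,x:x+w],(W,H),interpolation=cv2.INTER_CUBIC)
a=np.hstack([c('scene6',215,220,80,80,400,400),c('top6',220,140,80,80,400,400)])
cv2.imwrite('pics/comp6.png',np.clip(a.astype(int)*1.6,0,255).astype(np.uint8))
E
```

```text
time: 11.6
tool_pos: [0.5196, 0.2691, 0.0884]
orientation: [[-0.968, -0.252, 0.008], [-0.252, 0.968, 0.005], [-0.009, 0.003, -1.0]]
ft_force: [-3.9, 1.7, 17.0]
finger_gap: 0.0103
grip_force: 120.3
```

View pics/comp6.png

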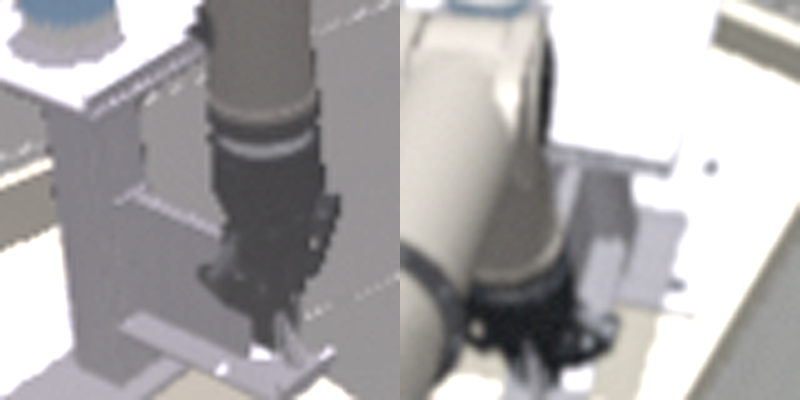

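```bash
python3 -m handwheel '[{"dx":0,"dy":0,"dz":0.01,"yaw":0,"hand":-1},{"dx":0,"dy":0,"dz":0.01,"yaw":0,"hand":1},{"dx":0,"dy":0,"dz":0.01,"yaw":0,"hand":1},{"dx":0,"dy":0,"dz":0.01,"yaw":0,"hand":1},{"dx":0,"dy":0,"dz":0.03,"yaw":0,"hand":1},{"dx":-0.1,"dy":-0.025,"dz":0.1,"yaw":0,"hand":1},{"dx":-0.3,"dy":-0.075,"dz":0.15,"yaw":0,"hand":1},{"dx":-0.6,"dy":-0.15,"dz":0.2,"yaw":0,"hand":1},{"dx":-0.7,"dy":-0.6,"dz":0.3,"yaw":0,"hand":1},{"dx":-0.7,"dy":-1,"dz":0.3,"yaw":0,"hand":1},{"dx":-0.7,"dy":-1,"dz":0.3,"yaw":0,"hand":1},{"dx":-0.7,"dy":-1,"dz":0.3,"yaw":0,"hand":1}]'
python3 - <<'E'
from h import *
S=grab('scene','scene7');T=grab('top','top7')
def c(n,x,y,w,h,W,H): return cv2.resize(load(n)['image'][y:y+h,x:x+w],(W,H),interpolation=cv2.INTER_CUBIC)
a=np.hstack([c('scene7',215,220,80,80,400,400),c('top7',220,140,80,80,400,400)])
cv2.imwrite('pics/comp7.png',np.clip(a.astype(int)*1.6,0,255).astype(np.uint8))
th=np.radians(14.6); ex=np.array([np.cos(th),np.sin(th),0]);ey=np.array([-np.sin(th),np.cos(th),0])
O=.704*ex+.1305*ey-.065*ex+[0,0,.06]
m=lambda f,k:(lambda u,v:(np.round((u-(215 if k==0 else 220))*5+400*k),np.round((v-(220 if k==0 else 140))*5)))(*proj(f,P))
for q in ((.06,.03,0),(-.095,.03,0),(-.095,-.03,0),(-.095,.03,.018),(-.04,0,.105),(.065,.018,.105)):
    P=O+q[0]*ex+q[1]*ey+[0,0,q[2]]; print(q,m(S,0),m(T,1))
E
```

```text
time: 13.2
tool_pos: [0.3764, 0.0641, 0.1439]
orientation: [[-0.969, -0.246, 0.001], [-0.246, 0.969, 0.0], [-0.001, 0.0, -1.0]]
ft_force: [1.0, 0.3, 0.1]
finger_gap: 0.0856
grip_force: 0.0
(0.06, 0.03, 0) (np.float64(115.0), np.float64(334.0)) (np.float64(539.0), np.float64(233.0))
(-0.095, 0.03, 0) (np.float64(282.0), np.float64(409.0)) (np.float64(483.0), np.float64(421.0))
(-0.095, -0.03, 0) (np.float64(336.0), np.float64(365.0)) (np.float64(566.0), np.float64(437.0))
(-0.095, 0.03, 0.018) (np.float64(281.0), np.float64(388.0)) (np.float64(480.0), np.float64(410.0))
(-0.04, 0, 0.105) (np.float64(239.0), np.float64(238.0)) (np.float64(528.0), np.float64(288.0))
(0.065, 0.018, 0.105) (np.float64(108.0), np.float64(203.0)) (np.float64(542.0), np.float64(152.0))
```

View pics/comp7.png

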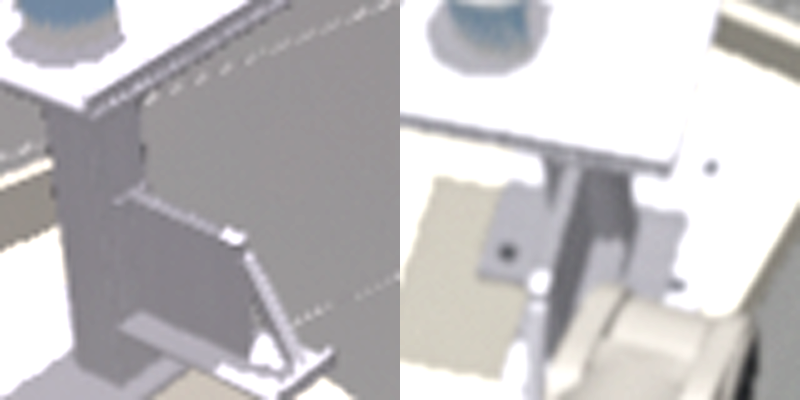

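The released bracket hangs level on the upright. Its web corner is at (235,237), against (239,238) predicted for home, and the hand is clear. I'll hand in.

```bash
python3 -c "
from rig import bot
print(bot.finish_job())"
```

```text
the job is handed in; nothing more can be done
None
```

I hooked the bracket's claws into both slots, pressed it down to the stop and released it. The last pictures show it hanging level at home height, and I handed the job in at about 13 s of the 38 s allowed; no verdict came back.

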